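Take the left-hand nut off the nib mill's cone burr

ROBOT

A 6-joint arm with a two-finger parallel gripper is mounted at the origin on the work surface. World frame = base frame: x ahead of the robot, y to its left, z up, the work surface at z = 0. Lengths are in m, angles in rad, forces in N, time in s.
With the tool pointing down it reaches from about 0.35 to 0.775 m from the base axis. Payload 7.3 kg.
Tool frame: the origin (TCP) lies between the finger pads; the fingertips stand 8 mm ahead of it and the grasp point (between the pads) lies 11 mm behind it (robot.nose_length is the distance from the TCP to the fingertips, in m); z points along the fingers, y is the line along which they close (so a half turn about z gives the same grasp; the last joint's range is limited). The gripper opens to 92 mm and grips with 3 to 60 N. Pads are 19 mm wide; open, the fingers measure 130 mm over their backs; the gripper's body (75 mm by 190 mm) begins 47 mm behind the grasp point.
Start: joints at [1.038, 0.342, 1.524, -0, 1.275, -0.146], TCP at [0.198, 0.486, 0.235] pointing down, gripper open.
Joint ranges: [-2.53, 2.53], [-0.77, 2.02], [0.04, 2.7], [-1, 4.14], [0.28, 2.66], [-3.11, 3.11]. Speed limits (rad/s): [2.57, 2.57, 3.14, 3.14, 3.14, 3.14].

INTERFACE

Orientations are given as [roll, pitch, yaw] about the fixed x, y, z axes, in that order (R = Rz(yaw) Ry(pitch) Rx(roll)).
In Python, from cell import robot gives the robot as it stands. The module is installed in compiled form; this text tells all that it offers.
- The arm moves only by the shell command python3 -m jog 'ROWS' [FORCE]. ROWS is JSON, a list that holds one entry, the list of rows, each a list of 5 numbers: the gripper's target within -1 to 1 (fully open at 1, half-way at 0, shut at -1), then the shift along the tool's x, y, z in m, then the turn about the tool's z in rad. A call has 1 to 5 rows; each row is the pose to reach, as a shift and turn from the pose commanded when the call began, along the tool's axes at that moment; what a row does not reach only later rows make up. A row lasts 1/12 s, in which the tool goes at most 41.7 mm and 7.16 degrees, less where a joint would pass 70% of its speed; a pose out of reach is approached as far as the arm can. A call with a gripper value outside its range is refused whole. The fingers move at their own pace and stop on an object; FORCE is the grip in N (left out, the last holds). Time passes only in rows, so rows that repeat a pose let the fingers close. It gives the time, the measured TCP pose, the force, the opening and the grip force at its end, in the units of the state.
- robot.observe(): the state, without advancing time (a new reading comes with each control period).
- robot.read_camera(name): name is "scene" or "top" or "wrist"; returns the picture (400x640x3 uint8, red, green, blue); there is no depth.
- robot.camera_model(name): a dict with "camera_matrix" (3x3 intrinsics, pixels), "position" and "attitude" of the camera in the world; the wrist camera has in their place "mount" (4x4, takes a point from camera to tool coordinates, whose origin is the TCP and whose axes are the flange's). Camera axes: x right, y down, z forward; pixel columns grow to the right and rows downward; lengths in m; the calibration is good to about 2 mm. A picture is of the moment at which its call begins: read the wrist's pose just before it. camera_model takes no time and is no camera call.
- robot.hand_in(): hands the job in; it is judged then, once.
The state is a dict: "time": time; "qpos": joint angles; "qvel": joint speeds; "joint_efforts": joint torques, N m; "tool_pos": TCP position; "tool_rot": TCP orientation; "contact_force": force on the tool from outside, world axes, zero at the start; "torque": the same for the moment, N m; "opening": finger opening in m; "grip_force": force on a finger pad.
Only numpy, scipy, OpenCV 4.12 (cv2) and the standard library are available. Lean on these libraries where they do the work, as an engineer would, in place of code of your own. Each camera call takes 0.05 s, during which the arm holds its last target. There are 200 camera calls.

TASK

The cone burr of the nib mill has to come out for cleaning. Its brass finned nut has a left-hand thread: unscrew it clockwise (seen from above), never the usual way, letting it rise gently as it turns and not pulling on it until you feel that the thread has let go. Then lift it off the spindle and set it down softly, standing upright with its fin up, on the floor of the parts tray beside the burr ring; leave the ring and everything else as it stands.

Things in the scene. Friction and masses are not known exactly. Their poses are not given: they have to be found in the camera images.
- nut_fin (a point): Brass burr nut on the mill's spindle: round cap nut 34 mm across (37 at the foot), 24 mm high, with one straight grip fin on top, 10 mm thick, 52 long, 34 high, across its middle; 58 mm high in all, 0.11 to 0.18 kg. This point: on the nut's axis in the fin, 46 mm above the underside, 12 below the fin's top, the height to pinch it. x along the fin, y across it, z up.
- nut_foot (a point): Centre of the nut's underside, z up. Coarse LEFT-HAND thread: clockwise seen from above loosens and raises the nut, anticlockwise jams it. It lets go after somewhat less than half a turn. Stiff at first (0.1 to 0.2 N m; a 30 N pinch on the fin holds). About 0.5 mm side play. More than 20 N between nut and spindle, in any direction, spoils the thread.
- spindle: The mill's fixed upright spindle (does not turn), 19 mm over the thread. Origin on its axis at the flat top of the cone burr, z up; the spindle ends 24 mm above that. The tight nut's underside is 6 mm above the origin; once free of the thread the nut must be lifted some 20 mm more to clear it.
- washer: Sprung steel washer, 31 mm across, 3 mm thick, round the spindle under the nut, stays on the mill. Presses the tight nut up with about 12 N and follows it 3 mm as it is loosened. Origin as the spindle's. More than 20 N between nut and washer means the nut was tightened further or pressed down.
- mill: Compact grey cocoa-nib mill, fixed to the table, hopper off: housing 150 x 136 mm on a 190 x 150 mm foot, aluminium burr chamber 132 mm across on top whose rim is 170 mm above the table, with the dark cone burr in it up to 185 mm. Origin on the table under the spindle axis; x points away from the discharge chute.
- tray: Steel parts tray, fixed, 160 mm (x) by 230 mm (y), walls 30 mm high and 4 mm thick, floor 4 mm above the table. Origin under its centre on the table, z up. The burr ring lies in its -y half; its +y half is free (a good spot for the nut: 55 mm from the centre along +y).
- burr_ring: The mill's upper burr: dark steel ring, 90 mm across, 66 mm bore, 18 mm high, lying loose in the tray's -y half. Origin at the centre of its underside. Leave it alone.
- hopper: The mill's smoky amber hopper standing wide side down, 143 mm across and 105 mm high, loose. Origin at the centre of its underside. Leave it alone.
- bowl: Steel bowl, 130 mm across, 55 mm high, loose. Origin under its centre. Leave it alone.
- brush: Hand brush lying on the table, loose. Leave it alone.
- tape: Orange tape dispenser, 130 x 50 mm and 86 mm high, loose. Origin under its centre. Leave it alone.
- carton: Closed cardboard carton 85 x 120 x 65 mm, loose. Origin under its centre. Leave it alone.
- jar: Glass jar with steel lid, 60 mm across, 85 mm high, loose. Origin under its centre. Leave it alone.
Mind the look-alikes: they are no part of the job. What is meant by the part that bears nut_fin is not turquoise, and is the larger of those in its own colour.

How it is judged:
By the outcome, as a careful person would: the job done as asked, in the order asked, and still so for the second after the job is handed in, with the robot touching nothing.
It also fails if it takes over 72 s, if anything falls off the work surface, if the arm or the gripper's body presses on something with over 40 N, if the wrist force passes 120 N, or if a joint passes its speed limit or range.

## Working session

There is one attempt and no reset: what is moved stays moved. The work goes in short steps, Python scripts to look and compute and a shell command to move; the robot and the scene stay as the last step left them, time stands still between calls to the robot, and variables do not carry over. Pictures are saved under pics/ and viewed, at most 10 in all, crops included, and the job is handed in when it is done.

```bash
mkdir -p pics
cat > h.py <<'E'
import numpy as np, cv2
from cell import robot
from scipy.spatial.transform import Rotation as R
def save(n,f): 
    im=robot.read_camera(n); cv2.imwrite(f,im[:,:,::-1]); return im
def cam(n):
    m=robot.camera_model(n); K=np.array(m["camera_matrix"])
    if "mount" in m:
        s=robot.observe(); M=np.array(m["mount"]); T=np.eye(4); T[:3,:3]=R.from_euler('xyz',s["tool_rot"]).as_matrix(); T[:3,3]=s["tool_pos"]; T=T@M
        return K,T
    T=np.eye(4); a=np.array(m["attitude"]); T[:3,:3]=a if a.shape==(3,3) else R.from_euler('xyz',a).as_matrix(); T[:3,3]=m["position"]; return K,T
def onz(K,T,u,v,z):
    d=T[:3,:3]@np.linalg.solve(K,[u,v,1.]); p=T[:3,3]; return p+d*(z-p[2])/d[2]
def proj(K,T,P):
    c=T[:3,:3].T@(np.array(P)-T[:3,3]); q=K@c; return q[:2]/q[2]
E
python3 - <<'E'
from h import *
print(robot.observe())
for n in("scene","top","wrist"): print(n,robot.camera_model(n))
a=save("top","pics/top.png"); b=save("scene","pics/scene.png")
E
```

```text
{'time': 0.0, 'qpos': array([ 1.03796490e+00,  3.42711059e-01,  1.52500326e+00,  1.52607234e-05,
        1.27538817e+00, -1.46019468e-01]), 'qvel': array([-7.77686459e-04,  9.36728583e-04,  1.91352539e-05,  2.85492859e-05,
        1.09368556e-03, -3.74111114e-04]), 'joint_efforts': array([ 2.68874510e-04, -4.31248319e+01, -2.44213575e+01,  7.17106042e-02,
        5.60665154e-02, -9.83144105e-05]), 'tool_pos': array([0.19783668, 0.48588197, 0.23405581]), 'tool_rot': array([-3.14010101e+00, -2.34120876e-04,  2.75477607e+00]), 'contact_force': array([-0.05978177, -0.57550944, -0.74993416]), 'torque': array([ 0.05518379, -0.03903465, -0.0380164 ]), 'grip_force': 0.0, 'opening': 0.09177628963741204}
scene {'camera_matrix': array([[501.27141147,   0.        , 320.79642971],
       [  0.        , 501.27141147, 194.88866839],
       [  0.        ,   0.        ,   1.        ]]), 'position': array([ 1.19680338, -0.80658295,  1.18126087]), 'attitude': array([-2.36402271, -0.01115997,  0.66322527])}
top {'camera_matrix': array([[361.224158  ,   0.        , 321.48399173],
       [  0.        , 361.224158  , 199.08188265],
       [  0.        ,   0.        ,   1.        ]]), 'position': array([0.47859822, 0.0163889 , 1.4546496 ]), 'attitude': array([-3.05678397, -0.00734213, -1.59933488])}
wrist {'camera_matrix': array([[301.73825681,   0.        , 324.49553533],
       [  0.        , 301.73825681, 204.06133988],
       [  0.        ,   0.        ,   1.        ]]), 'mount': array([[ 1.61397175e-04, -9.64713245e-01, -2.63302732e-01,
         7.10492748e-02],
       [ 9.99998630e-01, -2.78026351e-04,  1.63163007e-03,
        -7.15245046e-04],
       [-1.64726024e-03, -2.63302635e-01,  9.64711879e-01,
        -1.50458459e-01],
       [ 0.00000000e+00,  0.00000000e+00,  0.00000000e+00,
         1.00000000e+00]])}
```

View pics/top.png

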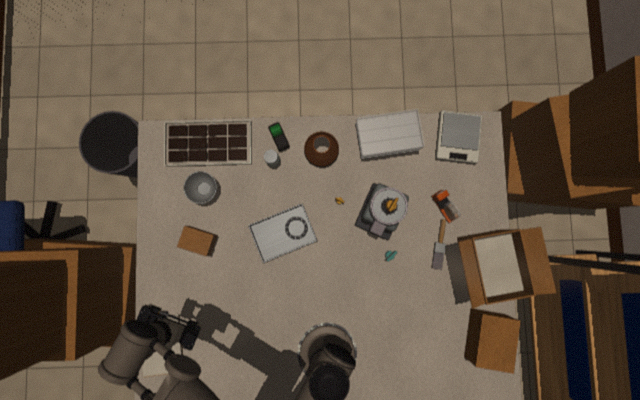

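View pics/scene.png

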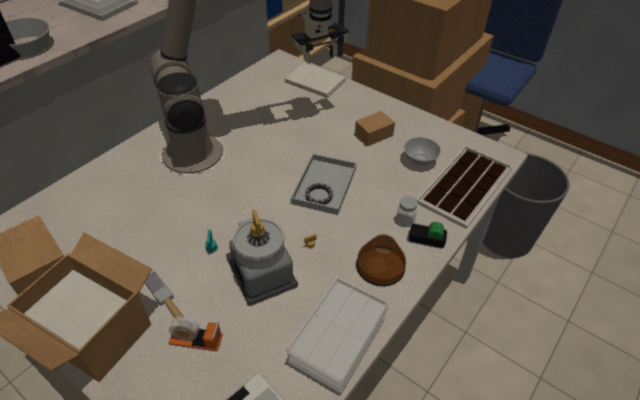

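The pictures show three look-alikes: the brass fin nut on the mill (top 391,205; scene 257,222), a small brass one on the table (top 340,201; scene 310,240) and a turquoise one (top 390,256; scene 211,241). The nut on the mill fits, since it is brass and the larger of the two. I'll confirm it in one crop.

Run:
```python
from h import *
a=cv2.imread("pics/top.png"); b=cv2.imread("pics/scene.png")
A=cv2.resize(a[170:275,325:425],None,fx=5,fy=5,interpolation=3)[:520]; B=cv2.resize(b[200:300,200:275],None,fx=4,fy=5.2,interpolation=3)
cv2.imwrite("pics/crop.png",np.hstack([A,B[:520]]))
K,T=cam("top")
for n,u,v,z in(("fin",391,204,.243),("small",340,201,.02),("turq",390,256,.02),("ring",297,228,.018)):print(n,onz(K,T,u,v,z).round(3))
for c in((250,236),(301,205),(317,242),(266,262)):print(onz(K,T,*c,.03).round(3))
```

```text
fin [ 0.558 -0.229  0.243]
small [ 0.59  -0.071  0.02 ]
turq [ 0.368 -0.261  0.02 ]
ring [0.488 0.103 0.018]
[0.462 0.287 0.03 ]
[0.578 0.084 0.03 ]
[0.431 0.025 0.03 ]
[0.359 0.226 0.03 ]
```

View pics/crop.png

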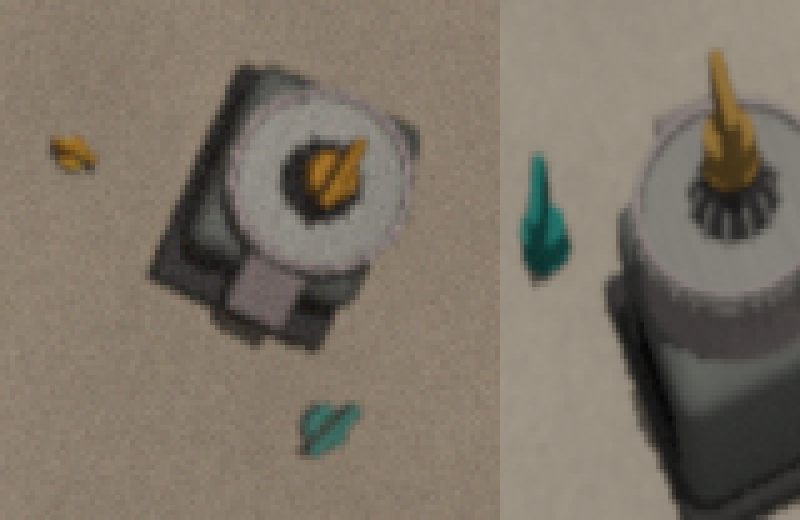

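The enlarged crop confirms it: the larger brass nut sits on the mill, with its fin from about (390,211) to (398,198), roughly -30° in the world frame. I'm moving above it now.

```bash
python3 -m jog '[[[1,-0.03,-0.026,-0.01,0],[1,-0.06,-0.052,-0.02,0],[1,-0.09,-0.078,-0.03,0],[1,-0.12,-0.105,-0.04,0],[1,-0.15,-0.131,-0.05,0]]]'
python3 -m jog '[[[1,-0.03,-0.026,-0.01,0],[1,-0.06,-0.052,-0.02,0],[1,-0.09,-0.078,-0.03,0],[1,-0.12,-0.105,-0.04,0],[1,-0.15,-0.131,-0.05,0]]]'
python3 -m jog '[[[1,-0.03,-0.026,-0.01,0],[1,-0.06,-0.052,-0.02,0],[1,-0.09,-0.078,-0.02,0],[1,-0.12,-0.105,-0.02,0],[1,-0.15,-0.131,-0.02,0]]]'
python3 -m jog '[[[1,-0.03,-0.026,0,0],[1,-0.06,-0.052,0,0],[1,-0.09,-0.078,0,0],[1,-0.12,-0.105,0,0.1],[1,-0.15,-0.133,0,0.137]]]'
```

```text
time: 0.52
tool_pos: [0.2875, 0.3065, 0.2848]
tool_rot: [-3.141, -0.0, 2.756]
contact_force: [1.7, 1.2, 0.8]
opening: 0.0917
grip_force: 0.0
time: 0.93
tool_pos: [0.3771, 0.1285, 0.3352]
tool_rot: [3.142, -0.0, 2.755]
contact_force: [2.8, -0.3, 0.2]
opening: 0.0921
grip_force: 0.0
time: 1.35
tool_pos: [0.4668, -0.0496, 0.3547]
tool_rot: [3.141, -0.0, 2.754]
contact_force: [-0.1, 0.1, 0.8]
opening: 0.0918
grip_force: 0.0
time: 1.77
tool_pos: [0.5557, -0.229, 0.3542]
tool_rot: [3.141, -0.001, 2.613]
contact_force: [0.2, 0.6, 0.3]
opening: 0.0922
grip_force: 0.0
```

Run:
```python
from h import *
s=robot.observe();print(s['time'],s['tool_pos'],s['tool_rot'],s['qpos'])
save("wrist","pics/w1.png")
```

```text
1.7667 [ 0.55568149 -0.22898109  0.35417132] [ 3.14132618e+00 -8.80865910e-04  2.61307602e+00] [-5.18477438e-01  4.37243565e-01  1.05671972e+00  2.76137429e-04
  1.64850751e+00 -1.56073570e+00]
```

View pics/w1.png

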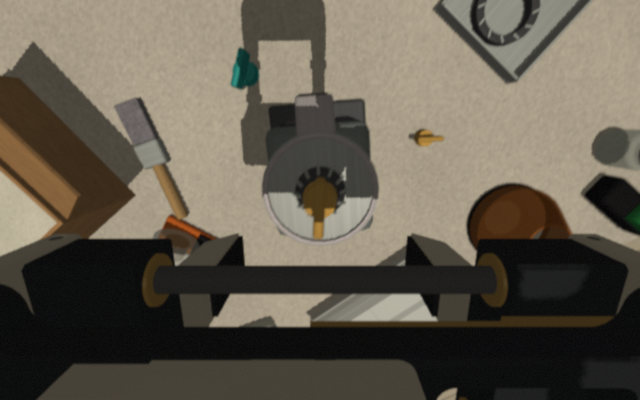

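The wrist picture shows the nut at about (319,205) with its fin vertical in the image, so the yaw is nearly right. I'll enlarge it and overlay the model for a finer fit.

```bash
cat >> h.py <<'E'
def corners(x,y,yaw,zf):  # fin box corners (top, bottom), foot at zf
    c,s=np.cos(yaw),np.sin(yaw)
    return [[x+c*a-s*b,y+s*a+c*b,zf+z] for z in(.058,.024) for a,b in((.026,.005),(.026,-.005),(-.026,-.005),(-.026,.005))]
E
python3 - <<'E'
from h import *
from scipy.optimize import minimize
im=cv2.imread("pics/w1.png"); K,T=cam("wrist")
h=cv2.cvtColor(im,cv2.COLOR_BGR2HSV)
m=cv2.inRange(h,(8,110,50),(28,255,255)); m[:, :280]=0; m[:,360:]=0; m[:160]=0; m[242:]=0
th=np.linspace(0,2*np.pi,24)
def render(p):
    x,y,w=p; o=np.zeros((400*4,640*4),np.uint8)
    P=corners(x,y,w,.191); C=[[x+r*np.cos(t),y+r*np.sin(t),.191+z] for r,z in((.0185,0),(.017,.024)) for t in th]
    for q in(P,C):
        pts=np.array([proj(K,T,k) for k in q])*4+1.5
        cv2.fillConvexPoly(o,cv2.convexHull(pts.astype(np.int32)),255)
    return cv2.resize(o,(640,400),interpolation=cv2.INTER_AREA)
f=lambda p:np.abs(render((p[0]/100,p[1]/100,p[2]))/255.-m/255.).sum()
best=min((minimize(f,(55.6+a,-22.9+b,2.61),method='Nelder-Mead',options=dict(initial_simplex=[(55.6+a,-22.9+b,2.6),(56.2+a,-22.9+b,2.6),(55.6+a,-22.3+b,2.6),(55.6+a,-22.9+b,2.75)])) for a in(-.5,0,.5) for b in(-.5,0,.5)),key=lambda r:r.fun)
print(best.x,best.fun,m.sum()/255)
p=(best.x[0]/100,best.x[1]/100,best.x[2]); r=render(p)
big=cv2.resize(im[150:250,260:380],None,fx=5,fy=5,interpolation=3)
cs,_=cv2.findContours((cv2.resize(r[150:250,260:380],None,fx=5,fy=5)>127).astype(np.uint8),0,2); cv2.drawContours(big,cs,-1,(0,255,0),1)
cv2.imwrite("pics/fit.png",big)
E
```

```text
[ 55.87775846 -24.3295703    2.56494095] 150.30588235294118 1256.0
```

View pics/fit.png

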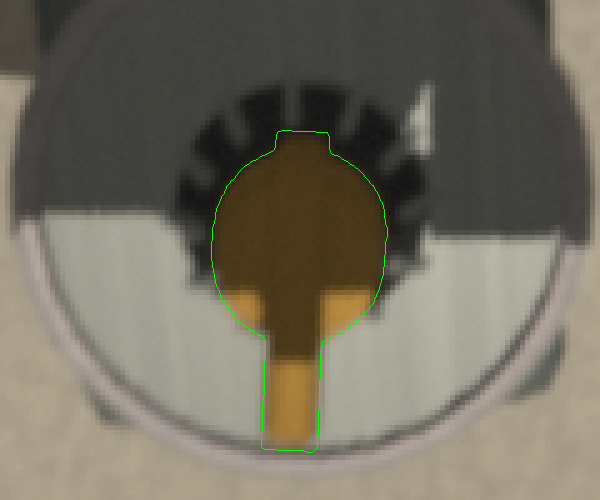

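```bash
python3 -m jog '[[[1,-0.005,-0.0054,0.025,0.02],[1,-0.01,-0.0108,0.045,0.04],[1,-0.01,-0.0108,0.054,0.04],[1,-0.01,-0.0108,0.054,0.04]]]'
cat > fit.py <<'E'
from h import *
from scipy.optimize import minimize
import sys
s=robot.observe(); K,T=cam("wrist"); im=save("wrist",f"pics/{sys.argv[1]}.png")[:,:,::-1].copy()
h=cv2.cvtColor(im,cv2.COLOR_BGR2HSV); m=cv2.inRange(h,(8,110,40),(28,255,255)); m[:, :270]=0; m[:,370:]=0; m[:150]=0; m[265:]=0
th=np.linspace(0,2*np.pi,24)
def render(p):
    x,y,w=p[0]/100,p[1]/100,p[2]; o=np.zeros((1600,2560),np.uint8)
    for q in(corners(x,y,w,.191),[[x+r*np.cos(t),y+r*np.sin(t),.191+z] for r,z in((.0185,0),(.017,.024)) for t in th]):
        pts=np.array([proj(K,T,k) for k in q])*64+24+8
        cv2.fillConvexPoly(o,cv2.convexHull(pts.astype(np.int32)),255,shift=4)
    return cv2.resize(o,(640,400),interpolation=cv2.INTER_AREA)
f=lambda p:np.abs(render(p)/255.-m/255.).sum()
x0=np.array([s['tool_pos'][0]*100,s['tool_pos'][1]*100,s['tool_rot'][2]])
best=min((minimize(f,x0+d,method='Nelder-Mead',options=dict(initial_simplex=x0+d+np.array([(0,0,0),(.4,0,0),(0,.4,0),(0,0,.1)]))) for d in np.random.default_rng(0).normal(0,[.2,.2,.05],(8,3))),key=lambda r:r.fun)
yaw=s['tool_rot'][2]; d=(best.x-x0)/100
print(s['tool_pos'],yaw,best.x,best.fun,m.sum()/255)
print("tool dx,dy mm",1000*(d[0]*np.cos(yaw)+d[1]*np.sin(yaw)),1000*(d[0]*np.sin(yaw)-d[1]*np.cos(yaw)),"turn",-d[2]*100)
big=cv2.resize(im[150:270,250:390],None,fx=5,fy=5,interpolation=3)
cs,_=cv2.findContours((cv2.resize(render(best.x)[150:270,250:390],None,fx=5,fy=5)>127).astype(np.uint8),0,2); cv2.drawContours(big,cs,-1,(0,255,0),1)
cv2.imwrite(f"pics/{sys.argv[1]}f.png",big)
E
python3 fit.py w2
```

```text
time: 2.15
tool_pos: [0.5575, -0.2412, 0.2977]
tool_rot: [3.142, -0.006, 2.578]
contact_force: [-0.2, -0.7, 0.5]
opening: 0.0922
grip_force: 0.0
[ 0.55753304 -0.24116989  0.29769866] 2.577870648233637 [ 55.6704349  -23.52679497   2.59202125] 174.2980392156863 1955.0
tool dx,dy mm 3.854088956992148 4.545951952306458 turn -0.014150599093594616
```

View pics/w2f.png

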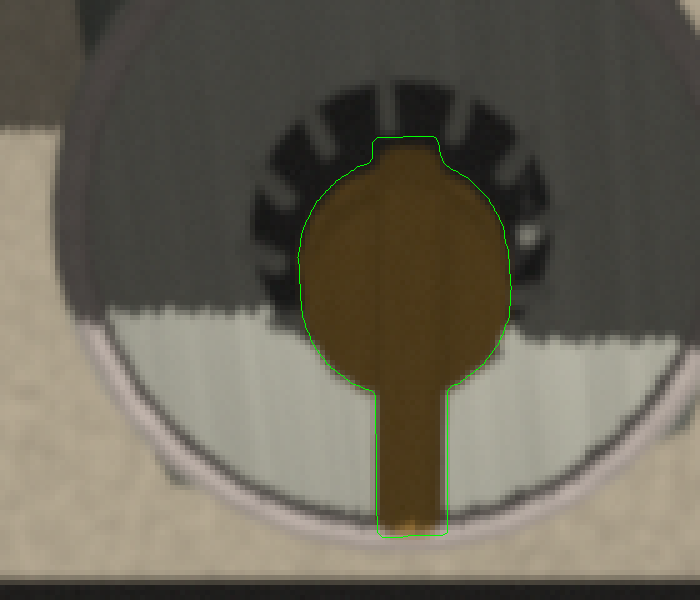

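The first fit's pose was read while the arm was still settling. I'll correct, settle and refit.

```bash
python3 -m jog '[[[1,0.004,0.0045,0,-0.014],[1,0.004,0.0045,0,-0.014],[1,0.004,0.0045,0,-0.014],[1,0.004,0.0045,0,-0.014],[1,0.004,0.0045,0,-0.014]]]'
python3 fit.py w3; python3 fit.py w3b
```

```text
time: 2.62
tool_pos: [0.5577, -0.2355, 0.3015]
tool_rot: [3.142, 0.001, 2.592]
contact_force: [-0.4, -0.3, -0.9]
opening: 0.092
grip_force: 0.0
[ 0.55771762 -0.23545074  0.30148871] 2.5923032283378236 [ 55.67974824 -23.52438496   2.58084222] 162.8862745098039 1905.0
tool dx,dy mm 0.8927944114567982 -0.30392957614177174 turn 0.011461005389178602
[ 0.55766385 -0.23556435  0.30125042] 2.5920459088574974 [ 55.66442065 -23.52919583   2.58049491] 163.01960784313724 1915.0
tool dx,dy mm 1.0117821084964584 -0.3002730976133749 turn 0.011550997961784493
```

```bash
python3 -m jog '[[[0,0.001,-0.0003,0.02,0.01],[0,0.001,-0.0003,0.04,0.01],[0,0.001,-0.0003,0.06,0.01],[-0.3,0.001,-0.0003,0.075,0.01],[-0.4,0.001,-0.0003,0.075,0.01]]]' 4
python3 -m jog '[[[-0.6,0,0,0,0],[-0.6,0,0,0,0],[-0.6,0,0,0,0],[-0.6,0,0,0,0],[-0.6,0,0,0,0]]]'
python3 -m jog '[[[-0.9,0,0,0,0],[-0.9,0,0,0,0],[-0.9,0,0,0,0],[-0.9,0,0,0,0],[-0.9,0,0,0,0]]]' 4
```

```text
time: 3.13
tool_pos: [0.5551, -0.2347, 0.2222]
tool_rot: [-3.141, -0.006, 2.582]
contact_force: [-0.5, 0.9, 0.0]
opening: 0.0632
grip_force: 0.0
time: 3.55
tool_pos: [0.5569, -0.2355, 0.2266]
tool_rot: [3.141, 0.002, 2.582]
contact_force: [0.7, 0.2, -0.1]
opening: 0.0296
grip_force: 0.0
time: 3.97
tool_pos: [0.5567, -0.2351, 0.2258]
tool_rot: [3.141, 0.0, 2.582]
contact_force: [0.2, 1.4, 0.3]
opening: 0.0104
grip_force: 4.0
```

```bash
python3 -m jog '[[[-1,0,0,0,0],[-1,0,0,0,0],[-1,0,0,0,0],[-1,0,0,0,0],[-1,0,0,0,0]]]' 35
python3 -m jog '[[[-1,0,0,0,0.02],[-1,0,0,0,0.04],[-1,0,0,0,0.06],[-1,0,0,0,0.08],[-1,0,0,0,0.08]]]'
python3 -c "
from h import *
s=robot.observe();print(s['contact_force'],s['torque'],s['tool_pos'],s['tool_rot'])"
```

```text
time: 4.38
tool_pos: [0.5567, -0.2351, 0.2258]
tool_rot: [3.141, 0.0, 2.582]
contact_force: [2.0, 3.6, 2.1]
opening: 0.0099
grip_force: 35.0
time: 4.8
tool_pos: [0.5565, -0.2354, 0.2259]
tool_rot: [-3.142, 0.0, 2.5]
contact_force: [-1.1, 2.8, 3.8]
opening: 0.0098
grip_force: 35.0
[-1.10385152  2.83614315  3.81059327] [0.43953958 0.02234589 0.05780347] [ 0.55649144 -0.23541997  0.22585353] [-3.14158503e+00  4.27997521e-05  2.50010203e+00]
```

```bash
python3 -m jog '[[[-1,0,0,-0.0001,0.03],[-1,0,0,-0.0002,0.06],[-1,0,0,-0.0002,0.09],[-1,0,0,-0.0003,0.12],[-1,0,0,-0.0003,0.12]]]'
python3 -m jog '[[[-1,0,0,0,0.03],[-1,0,0,0,0.06],[-1,0,0,0,0.09],[-1,0,0,0,0.12],[-1,0,0,0,0.12]]]'
python3 -c "
from h import *
s=robot.observe();print(s['contact_force'],s['torque'],s['tool_pos'],s['tool_rot'])"
```

```text
time: 5.22
tool_pos: [0.5565, -0.2353, 0.2261]
tool_rot: [3.141, -0.0, 2.381]
contact_force: [-0.6, 3.2, 3.7]
opening: 0.0097
grip_force: 35.0
time: 5.63
tool_pos: [0.5566, -0.2353, 0.2262]
tool_rot: [3.141, 0.0, 2.262]
contact_force: [1.2, 3.4, 3.6]
opening: 0.0097
grip_force: 35.0
[1.15209393 3.3518435  3.64058169] [ 0.65562947 -0.10486413  0.00608121] [ 0.55662383 -0.23527088  0.22621093] [3.14121430e+00 9.00052702e-05 2.26160809e+00]
```

```bash
python3 -m jog '[[[-1,0.0001,0.0001,-0.0001,0.03],[-1,0.0002,0.0002,-0.0002,0.06],[-1,0.0002,0.0002,-0.0002,0.09],[-1,0.0002,0.0002,-0.0003,0.12],[-1,0.0002,0.0002,-0.0003,0.12]]]'
python3 -m jog '[[[-1,0,0,-0.0001,0.04],[-1,0,0,-0.0002,0.08],[-1,0,0,-0.0003,0.12],[-1,0,0,-0.0004,0.16],[-1,0,0,-0.0004,0.16]]]'
python3 -c "
from h import *
s=robot.observe();print(s['contact_force'],s['torque'],s['tool_pos'],s['tool_rot'])"
```

```text
time: 6.05
tool_pos: [0.5566, -0.2351, 0.2264]
tool_rot: [3.141, 0.0, 2.142]
contact_force: [-0.1, 3.2, 3.8]
opening: 0.0097
grip_force: 35.0
time: 6.47
tool_pos: [0.5567, -0.235, 0.2267]
tool_rot: [3.141, -0.0, 1.982]
contact_force: [1.2, 4.1, 2.7]
opening: 0.0101
grip_force: 35.0
[1.16881864 4.05725345 2.69726906] [ 0.60308913 -0.16878509  0.01340282] [ 0.55673486 -0.23501781  0.22672675] [ 3.14112791e+00 -4.34436627e-05  1.98222709e+00]
```

```bash
python3 -m jog '[[[-1,0,0,-0.0001,0.05],[-1,0,0,-0.0001,0.1],[-1,0,0,-0.0002,0.15],[-1,0,0,-0.0003,0.2],[-1,0,0,-0.0003,0.2]]]'
python3 -m jog '[[[-1,0,0,-0.0001,0.05],[-1,0,0,-0.0001,0.1],[-1,0,0,-0.0002,0.15],[-1,0,0,-0.0003,0.2],[-1,0,0,-0.0003,0.2]]]'
python3 -c "
from h import *
s=robot.observe();print(s['contact_force'],s['torque'],s['tool_pos'],s['tool_rot'])"
```

```text
time: 6.88
tool_pos: [0.5569, -0.2349, 0.227]
tool_rot: [3.141, -0.0, 1.783]
contact_force: [1.9, 4.3, 3.0]
opening: 0.0094
grip_force: 35.0
time: 7.3
tool_pos: [0.557, -0.2348, 0.2272]
tool_rot: [3.141, -0.001, 1.583]
contact_force: [3.2, 4.4, 2.6]
opening: 0.0098
grip_force: 35.0
[3.23234371 4.40413633 2.60052078] [ 0.76176886 -0.5049489  -0.00815425] [ 0.55699767 -0.23480562  0.22724246] [ 3.14069169e+00 -5.08452541e-04  1.58303336e+00]
```

```bash
python3 -m jog '[[[-1,0.0001,0.0001,-0.0001,0.05],[-1,0.0002,0.0002,-0.0001,0.1],[-1,0.0003,0.0003,-0.0002,0.15],[-1,0.0003,0.0003,-0.0003,0.2],[-1,0.0003,0.0003,-0.0003,0.2]]]'
python3 -m jog '[[[-1,0.0002,0.0002,-0.0001,0.05],[-1,0.0003,0.0003,-0.0001,0.1],[-1,0.0003,0.0003,-0.0002,0.15],[-1,0.0003,0.0003,-0.0003,0.2],[-1,0.0003,0.0003,-0.0003,0.2]]]'
python3 -c "
from h import *
s=robot.observe();print(s['contact_force'],s['torque'],s['tool_pos'],s['tool_rot'])"
```

```text
time: 7.72
tool_pos: [0.5572, -0.2348, 0.2274]
tool_rot: [3.141, -0.0, 1.383]
contact_force: [3.6, 3.2, 1.3]
opening: 0.0098
grip_force: 35.0
time: 8.13
tool_pos: [0.5574, -0.2348, 0.2277]
tool_rot: [3.141, 0.0, 1.184]
contact_force: [2.6, 2.4, 0.6]
opening: 0.0101
grip_force: 35.0
[2.57386136 2.41125915 0.58942285] [ 0.29689503 -0.50354748 -0.03468813] [ 0.55743118 -0.23483888  0.22773727] [3.14103186e+00 1.92483789e-04 1.18371126e+00]
```

```bash
python3 -m jog '[[[-1,0.0001,0.0001,0,0.05],[-1,0.0002,0.0002,-0.0001,0.1],[-1,0.0002,0.0002,-0.0001,0.15],[-1,0.0002,0.0002,-0.0002,0.2],[-1,0.0002,0.0002,-0.0002,0.2]]]'
python3 -m jog '[[[-1,0,0,-0.0001,0.05],[-1,0,0,-0.0001,0.1],[-1,0,0,-0.0002,0.15],[-1,0,0,-0.0002,0.2],[-1,0,0,-0.0002,0.2]]]'
python3 -c "
from h import *
s=robot.observe();print(s['contact_force'],s['torque'],s['tool_pos'],s['tool_rot'])"
```

```text
time: 8.55
tool_pos: [0.5576, -0.2348, 0.228]
tool_rot: [3.141, 0.0, 0.984]
contact_force: [2.5, 1.6, 1.0]
opening: 0.01
grip_force: 35.0
time: 8.97
tool_pos: [0.5577, -0.2348, 0.2284]
tool_rot: [3.141, 0.0, 0.784]
contact_force: [3.1, 1.0, 0.6]
opening: 0.0097
grip_force: 35.0
[3.11912809 1.02433864 0.61037098] [ 0.11506841 -0.45793048  0.01504187] [ 0.55766692 -0.23484107  0.22837822] [3.14071407e+00 5.59783853e-05 7.84175961e-01]
```

```bash
python3 -m jog '[[[-1,0,0.0002,-0.0001,0.05],[-1,0,0.0002,-0.0001,0.1],[-1,0,0.0002,-0.0002,0.15],[-1,0,0.0002,-0.0003,0.2],[-1,0,0.0002,-0.0003,0.2]]]'
python3 -m jog '[[[-1,0,0,-0.0001,0.05],[-1,0,0,-0.0001,0.1],[-1,0,0,-0.0002,0.15],[-1,0,0,-0.0003,0.2],[-1,0,0,-0.0003,0.2]]]'
python3 -c "
from h import *
s=robot.observe();print(s['contact_force'],s['torque'],s['tool_pos'],s['qpos'])"
```

```text
time: 9.38
tool_pos: [0.5578, -0.235, 0.2289]
tool_rot: [3.141, -0.0, 0.584]
contact_force: [2.1, 1.4, 2.7]
opening: 0.0096
grip_force: 35.0
time: 9.8
tool_pos: [0.5579, -0.235, 0.2293]
tool_rot: [3.14, -0.001, 0.384]
contact_force: [3.4, 0.7, 3.5]
opening: 0.0097
grip_force: 35.0
[3.42273781 0.70741523 3.48669176] [ 0.17475634 -0.28908141  0.03400861] [ 0.55786425 -0.23495978  0.22931129] [-5.25054439e-01  4.94246612e-01  1.29907640e+00 -2.47458316e-04
  1.34700934e+00  6.61380785e-01]
```

```bash
python3 -m jog '[[[-1,0,0.0001,-0.0001,0.05],[-1,0,0.0001,-0.0002,0.1],[-1,0,0.0002,-0.0003,0.15],[-1,0,0.0002,-0.0004,0.2],[-1,0,0.0002,-0.0004,0.2]]]'
python3 -m jog '[[[-1,0,0,-0.0001,0.05],[-1,0,0,-0.0002,0.1],[-1,0,0,-0.0003,0.15],[-1,0,0,-0.0004,0.2],[-1,0,0,-0.0004,0.2]]]'
python3 -c "
from h import *
s=robot.observe();print(s['contact_force'],s['torque'],s['tool_pos'],s['qpos'][5])"
```

```text
time: 10.22
tool_pos: [0.5579, -0.235, 0.2297]
tool_rot: [3.141, -0.001, 0.185]
contact_force: [2.6, 0.1, 4.9]
opening: 0.0099
grip_force: 35.0
time: 10.63
tool_pos: [0.558, -0.2351, 0.2303]
tool_rot: [3.141, -0.001, -0.015]
contact_force: [2.4, 0.6, 5.3]
opening: 0.0096
grip_force: 35.0
[2.41302453 0.5891882  5.33448027] [ 0.13979442 -0.35217873  0.06426393] [ 0.55795898 -0.23512397  0.2302592 ] 1.0610515067126278
```

```bash
python3 -m jog '[[[-1,0,0.0001,-0.0002,0.05],[-1,0,0.0001,-0.0003,0.1],[-1,0,0.0002,-0.0005,0.15],[-1,0,0.0002,-0.0006,0.2],[-1,0,0.0002,-0.0006,0.2]]]'
python3 -m jog '[[[-1,0,0,-0.0001,0.05],[-1,0,0,-0.0002,0.1],[-1,0,0,-0.0003,0.15],[-1,0,0,-0.0004,0.2],[-1,0,0,-0.0004,0.2]]]'
python3 -c "
from h import *
s=robot.observe();print(s['contact_force'],s['torque'],s['tool_pos'],s['qpos'][5])"
```

```text
time: 11.05
tool_pos: [0.558, -0.2352, 0.2308]
tool_rot: [3.141, -0.001, -0.215]
contact_force: [2.8, 0.7, 4.7]
opening: 0.0096
grip_force: 35.0
time: 11.47
tool_pos: [0.558, -0.2352, 0.2313]
tool_rot: [3.141, -0.002, -0.415]
contact_force: [2.2, 0.9, 6.3]
opening: 0.0098
grip_force: 35.0
[2.21761771 0.89389907 6.29773497] [ 0.20012185 -0.41698259  0.00646189] [ 0.55804527 -0.23523428  0.23126281] 1.4606975540717773
```

```bash
python3 -m jog '[[[-1,0,0.0001,-0.0002,0.05],[-1,0,0.0001,-0.0004,0.1],[-1,0,0.0002,-0.0005,0.15],[-1,0,0.0002,-0.0006,0.2],[-1,0,0.0002,-0.0006,0.2]]]'
python3 -m jog '[[[-1,0,0,-0.0001,0.05],[-1,0,0,-0.0002,0.1],[-1,0,0,-0.0003,0.15],[-1,0,0,-0.0004,0.2],[-1,0,0,-0.0004,0.2]]]'
python3 -c "
from h import *
s=robot.observe();print(s['contact_force'],s['torque'],s['tool_pos'],s['qpos'][5])"
```

```text
time: 11.88
tool_pos: [0.5579, -0.2354, 0.2318]
tool_rot: [-3.141, -0.001, -0.615]
contact_force: [2.3, 1.1, 5.9]
opening: 0.0103
grip_force: 35.0
time: 12.3
tool_pos: [0.5579, -0.2355, 0.2323]
tool_rot: [-3.141, -0.002, -0.815]
contact_force: [2.4, 0.1, 6.0]
opening: 0.0099
grip_force: 35.0
[2.35010851 0.06631021 6.01960311] [ 0.15289295 -0.44820919 -0.01335316] [ 0.55793165 -0.2354883   0.23229088] 1.8602857297010282
```

```bash
python3 -m jog '[[[-1,0,0,-0.0002,0],[-1,0,0,-0.0004,0],[-1,0,0,-0.0004,0]]]'
python3 -m jog '[[[-1,0,0,-0.0002,0],[-1,0,0,-0.0004,0],[-1,0,0,-0.0004,0]]]'
python3 -c "
from h import *
s=robot.observe();print(s['contact_force'],s['torque'],s['tool_pos'],s['qpos'][5])"
```

```text
time: 12.55
tool_pos: [0.5579, -0.2355, 0.2324]
tool_rot: [-3.141, -0.001, -0.815]
contact_force: [4.4, 0.2, 4.6]
opening: 0.0097
grip_force: 35.0
time: 12.8
tool_pos: [0.5578, -0.2354, 0.2324]
tool_rot: [-3.141, -0.001, -0.818]
contact_force: [4.9, -0.9, 3.4]
opening: 0.0099
grip_force: 35.0
[ 4.89349707 -0.8736018   3.44626303] [-0.24718328 -0.78893507  0.04680856] [ 0.5578281  -0.23544764  0.2324045 ] 1.862542062018188
```

```bash
python3 -m jog '[[[-1,0,0,0,0],[-1,0,0,0,0],[-1,0,0,0,0],[-1,0,0,0,0]]]'
python3 - <<'E'
from h import *
s=robot.observe();print(s['contact_force'],s['torque'],s['tool_pos'],s['joint_efforts'])
a=save("wrist","pics/w5.png"); b=save("scene","pics/s5.png")
cv2.imwrite("pics/v5.png",np.hstack([cv2.resize(a[150:300,230:420],(500,395)),cv2.resize(b[180:280,220:295],(296,395),interpolation=cv2.INTER_CUBIC)])[:,:,::-1])
E
```

```text
time: 13.13
tool_pos: [0.5578, -0.2354, 0.2324]
tool_rot: [-3.142, -0.001, -0.818]
contact_force: [5.5, -1.3, 2.4]
opening: 0.0098
grip_force: 35.0
[ 5.50459797 -1.27872965  2.4009539 ] [-0.21144522 -0.85135122  0.02998536] [ 0.55781307 -0.23540647  0.23240616] [-4.73543108e-01 -5.02241743e+01 -2.22261214e+01 -4.44498751e-01
  1.60989247e+00  2.41783104e-02]
```

View pics/v5.png

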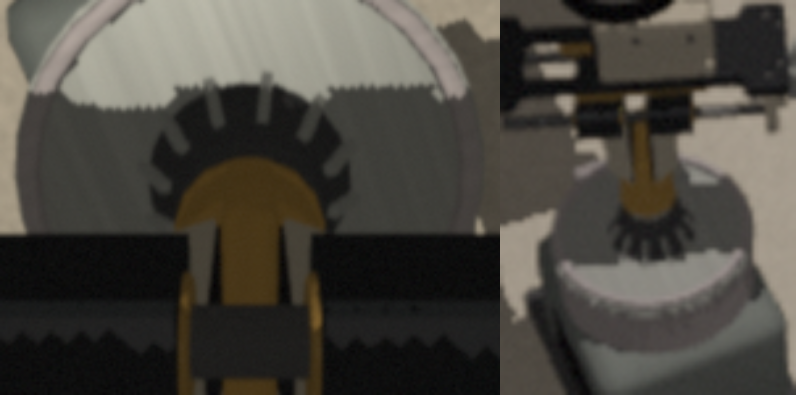

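The nut is held squarely by its fin and turns with the gripper. It has risen 6.6 mm but doesn't follow a pure lift yet, so the thread still has hold. I'll relieve the side load and turn on.

```bash
python3 -m jog '[[[-1,0.0001,-0.0001,-0.0001,0.05],[-1,0.0002,-0.0002,-0.0002,0.1],[-1,0.0003,-0.0003,-0.0003,0.15],[-1,0.0003,-0.0003,-0.0004,0.2],[-1,0.0003,-0.0003,-0.0004,0.2]]]'
python3 -m jog '[[[-1,0,0,-0.0002,0],[-1,0,0,-0.0004,0],[-1,0,0,-0.0004,0],[-1,0,0,-0.0004,0]]]'
python3 -c "
from h import *
s=robot.observe();print(s['contact_force'],s['torque'],s['tool_pos'],s['qpos'][5])"
```

```text
time: 13.65
tool_pos: [0.5579, -0.2354, 0.2329]
tool_rot: [3.141, -0.0, -1.02]
contact_force: [3.2, -1.5, 3.3]
opening: 0.0096
grip_force: 35.0
time: 13.98
tool_pos: [0.5579, -0.2354, 0.233]
tool_rot: [3.141, 0.0, -1.018]
contact_force: [3.0, -2.6, 0.5]
opening: 0.0099
grip_force: 35.0
[ 2.95332184 -2.556016    0.46056638] [-0.46837652 -0.58223777  0.00461349] [ 0.55790284 -0.23537867  0.2330229 ] 2.0629337411174844
```

```bash
python3 -m jog '[[[-1,0.0001,-0.0001,-0.0001,0.05],[-1,0.0002,-0.0001,-0.0002,0.1],[-1,0.0002,-0.0001,-0.0003,0.15],[-1,0.0002,-0.0001,-0.0004,0.2],[-1,0.0002,-0.0001,-0.0004,0.2]]]'
python3 -m jog '[[[-1,0,0,-0.0001,0.05],[-1,0,0,-0.0002,0.1],[-1,0,0,-0.0003,0.15],[-1,0,0,-0.0004,0.2],[-1,0,0,-0.0004,0.2]]]'
python3 -m jog '[[[-1,0,0,-0.0002,0],[-1,0,0,-0.0003,0],[-1,0,0,-0.0003,0],[-1,0,0,-0.0003,0]]]'
python3 -c "
from h import *
s=robot.observe();print(s['contact_force'],s['torque'],s['tool_pos'],s['qpos'][5])"
```

```text
time: 14.4
tool_pos: [0.558, -0.2354, 0.2335]
tool_rot: [3.141, 0.0, -1.22]
contact_force: [3.4, -2.2, 1.0]
opening: 0.0099
grip_force: 35.0
time: 14.82
tool_pos: [0.5579, -0.2354, 0.234]
tool_rot: [3.141, 0.0, -1.418]
contact_force: [1.7, -1.7, 1.2]
opening: 0.0096
grip_force: 35.0
time: 15.15
tool_pos: [0.5579, -0.2354, 0.2341]
tool_rot: [3.141, 0.0, -1.417]
contact_force: [0.8, -3.5, -0.8]
opening: 0.01
grip_force: 35.0
[ 0.80323532 -3.47704819 -0.76767524] [-0.67893236 -0.17703316  0.0209051 ] [ 0.55792241 -0.23540893  0.2340846 ] 2.462620309573771
```

```bash
python3 -m jog '[[[-1,0,0.0001,-0.0001,0.05],[-1,0,0.0001,-0.0001,0.1],[-1,0,0.0001,-0.0002,0.15],[-1,0,0.0001,-0.0003,0.2],[-1,0,0.0001,-0.0003,0.2]]]'
python3 -m jog '[[[-1,0,0,-0.0001,0.05],[-1,0,0,-0.0002,0.1],[-1,0,0,-0.0003,0.15],[-1,0,0,-0.0004,0.2],[-1,0,0,-0.0004,0.2]]]'
python3 -c "
from h import *
s=robot.observe();print(s['contact_force'],s['torque'],s['tool_pos'],s['qpos'][5])"
```

```text
time: 15.57
tool_pos: [0.5579, -0.2354, 0.2346]
tool_rot: [3.141, -0.0, -1.619]
contact_force: [1.2, -3.4, 0.0]
opening: 0.0098
grip_force: 35.0
time: 15.98
tool_pos: [0.5579, -0.2354, 0.2351]
tool_rot: [3.141, -0.0, -1.818]
contact_force: [0.6, -4.3, 0.9]
opening: 0.0098
grip_force: 35.0
[ 0.57868149 -4.32036884  0.92526912] [-0.620136   -0.05710538 -0.0213089 ] [ 0.55791609 -0.23542412  0.23510464] 2.8633647614087887
```

```bash
python3 -m jog '[[[-1,0,0.0001,-0.0001,0],[-1,0,0.0002,-0.0002,0],[-1,0,0.0003,-0.0003,0],[-1,0,0.0003,-0.0004,0],[-1,0,0.0003,-0.0004,0]]]'
python3 -m jog '[[[-1,0,0,0,0],[-1,0,0,0,0],[-1,0,0,0,0],[-1,0,0,0,0],[-1,0,0,0,0]]]'
python3 - <<'E'
from h import *
s=robot.observe();print(s['contact_force'],s['torque'],s['tool_pos'],s['tool_rot'])
b=save("scene","pics/s6.png")
cv2.imwrite("pics/v6.png",cv2.resize(b[190:270,215:305],None,fx=7,fy=7,interpolation=cv2.INTER_CUBIC)[:,:,::-1])
E
```

```text
time: 16.4
tool_pos: [0.5577, -0.2353, 0.2353]
tool_rot: [3.141, -0.0, -1.818]
contact_force: [1.8, -3.6, -1.8]
opening: 0.0099
grip_force: 35.0
time: 16.82
tool_pos: [0.5577, -0.2353, 0.2353]
tool_rot: [3.141, 0.0, -1.818]
contact_force: [0.6, -5.4, -1.8]
opening: 0.0101
grip_force: 35.0
[ 0.59228073 -5.39143995 -1.84162089] [-0.92267695 -0.10494399  0.05690309] [ 0.55770578 -0.2352767   0.23532039] [ 3.14115966e+00  1.45395574e-05 -1.81813199e+00]
```

View pics/v6.png

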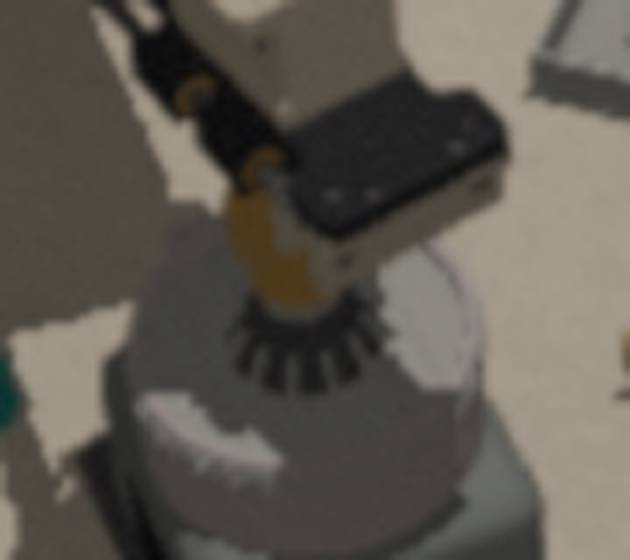

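```bash
python3 -m jog '[[[-1,0.0002,0,-0.0001,0],[-1,0.0003,0,-0.0002,0],[-1,0.0004,0,-0.0003,0],[-1,0.0004,0,-0.0004,0],[-1,0.0004,0,-0.0004,0]]]'
python3 -m jog '[[[-1,0,0,0,0],[-1,0,0,0,0],[-1,0,0,0,0],[-1,0,0,0,0],[-1,0,0,0,0]]]'
```

```text
time: 17.28
tool_pos: [0.5575, -0.2353, 0.2357]
tool_rot: [3.141, 0.001, -1.818]
contact_force: [-0.4, -3.4, -2.5]
opening: 0.0095
grip_force: 35.0
time: 17.7
tool_pos: [0.5576, -0.2354, 0.2359]
tool_rot: [3.141, 0.0, -1.818]
contact_force: [-1.6, -1.5, -2.4]
opening: 0.0101
grip_force: 35.0
```

A 0.4 mm lift now moves the nut freely, and Fz stays near its weight. I'll lift a little more to confirm.

```bash
python3 -m jog '[[[-1,0.0001,0.0001,-0.0002,0],[-1,0.0001,0.0001,-0.0004,0],[-1,0.0001,0.0001,-0.0006,0],[-1,0.0001,0.0001,-0.0008,0],[-1,0.0001,0.0001,-0.001,0]]]'
python3 -m jog '[[[-1,0,0,-0.0002,0],[-1,0,0,-0.0004,0],[-1,0,0,-0.0006,0],[-1,0,0,-0.0008,0],[-1,0,0,-0.001,0]]]'
```

```text
time: 18.12
tool_pos: [0.5578, -0.2354, 0.237]
tool_rot: [-3.141, 0.001, -1.818]
contact_force: [0.0, -0.6, -1.1]
opening: 0.0098
grip_force: 35.0
time: 18.53
tool_pos: [0.5576, -0.2356, 0.2379]
tool_rot: [-3.142, 0.0, -1.818]
contact_force: [-0.0, -0.1, -1.9]
opening: 0.01
grip_force: 35.0
```

The thread has let go: Fz is about the nut's weight and there is no side load. I'll lift clear, then unwind the wrist in free air.

```bash
python3 -m jog '[[[-1,0,0,-0.003,0],[-1,0,0,-0.006,0],[-1,0,0,-0.009,0],[-1,0,0,-0.012,0],[-1,0,0,-0.015,0]]]'
python3 -m jog '[[[-1,0,0,-0.004,0],[-1,0,0,-0.01,0],[-1,0,0,-0.02,0],[-1,0,0,-0.035,0],[-1,0,0,-0.05,0]]]'
python3 -m jog '[[[-1,0,0,0,-0.1],[-1,0,0,0,-0.22],[-1,0,0,0,-0.34],[-1,0,0,0,-0.46],[-1,0,0,0,-0.58]]]'
python3 -m jog '[[[-1,0,0,0,-0.12],[-1,0,0,0,-0.24],[-1,0,0,0,-0.36],[-1,0,0,0,-0.48],[-1,0,0,0,-0.6]]]'
python3 -m jog '[[[-1,0,0,0,-0.12],[-1,0,0,0,-0.24],[-1,0,0,0,-0.36],[-1,0,0,0,-0.48],[-1,0,0,0,-0.6]]]'
python3 -m jog '[[[-1,0,0,0,-0.12],[-1,0,0,0,-0.24],[-1,0,0,0,-0.36],[-1,0,0,0,-0.48],[-1,0,0,0,-0.6]]]'
python3 -m jog '[[[-1,0,0,0,-0.06],[-1,0,0,0,-0.12],[-1,0,0,0,-0.12],[-1,0,0,0,-0.12]]]'
```

```text
time: 18.95
tool_pos: [0.5577, -0.2357, 0.2534]
tool_rot: [-3.141, -0.0, -1.818]
contact_force: [0.2, -0.1, -1.0]
opening: 0.0105
grip_force: 35.0
time: 19.37
tool_pos: [0.5575, -0.2357, 0.304]
tool_rot: [3.141, 0.0, -1.818]
contact_force: [-0.2, 0.4, -1.4]
opening: 0.0101
grip_force: 35.0
time: 19.78
tool_pos: [0.5577, -0.2357, 0.3039]
tool_rot: [-3.141, -0.001, -1.232]
contact_force: [-0.7, -0.5, -1.2]
opening: 0.0097
grip_force: 35.0
time: 20.2
tool_pos: [0.5577, -0.2358, 0.3039]
tool_rot: [-3.141, -0.001, -0.632]
contact_force: [0.6, 0.5, -0.4]
opening: 0.0099
grip_force: 35.0
time: 20.62
tool_pos: [0.5577, -0.2357, 0.3039]
tool_rot: [3.141, -0.001, -0.032]
contact_force: [0.3, 0.6, -0.9]
opening: 0.01
grip_force: 35.0
time: 21.03
tool_pos: [0.5577, -0.2357, 0.3039]
tool_rot: [3.141, -0.0, 0.568]
contact_force: [0.0, 0.0, -1.2]
opening: 0.0097
grip_force: 35.0
time: 21.37
tool_pos: [0.5577, -0.2358, 0.3036]
tool_rot: [3.141, -0.0, 0.68]
contact_force: [-0.3, -0.2, -1.4]
opening: 0.0096
grip_force: 35.0
```

```bash
python3 -m jog '[[[-1,0.007,-0.017,0,0],[-1,0.02,-0.048,0,0],[-1,0.034,-0.081,0,0],[-1,0.048,-0.115,0,0],[-1,0.063,-0.15,0,0]]]'
python3 -m jog '[[[-1,0.014,-0.034,0,0],[-1,0.028,-0.068,0,0],[-1,0.042,-0.102,0,0],[-1,0.056,-0.136,0,0],[-1,0.07,-0.166,0,0]]]'
python3 -m jog '[[[-1,0.014,-0.034,0.01,0],[-1,0.028,-0.068,0.04,0],[-1,0.038,-0.092,0.07,0],[-1,0.042,-0.102,0.1,0],[-1,0.044,-0.105,0.12,0]]]'
python3 -m jog '[[[-1,0,0,0.02,0],[-1,0,0,0.03,0],[-1,0,0,0.04,0],[-1,0,0,0.04,0],[-1,0,0,0.04,0]]]'
python3 - <<'E'
from h import *
K,T=cam("wrist");s=robot.observe();print(s['tool_pos'],s['tool_rot'])
a=save("wrist","pics/w7.png").copy()
# predicted tray floor outline and spot
c=np.array([.4575,.1555]);ey=np.array([-.496,.868]);ex=np.array([.868,.496])
for sx,sy in((1,1),(1,-1),(-1,-1),(-1,1)):print(proj(K,T,[*(c+ex*sx*.08+ey*sy*.115),.03]).round())
b=save("scene","pics/s7.png"); cv2.imwrite("pics/v7.png",np.hstack([cv2.resize(a,(480,300)),cv2.resize(b[120:240,270:390],(300,300),interpolation=cv2.INTER_CUBIC)])[:,:,::-1])
E
```

```text
time: 21.78
tool_pos: [0.5113, -0.0784, 0.3032]
tool_rot: [3.141, -0.0, 0.679]
contact_force: [0.6, 0.0, -1.1]
opening: 0.0098
grip_force: 35.0
time: 22.2
tool_pos: [0.4607, 0.0953, 0.3036]
tool_rot: [3.141, -0.001, 0.68]
contact_force: [0.0, -0.4, -0.8]
opening: 0.0098
grip_force: 35.0
time: 22.62
tool_pos: [0.4275, 0.2047, 0.1807]
tool_rot: [-3.14, 0.002, 0.683]
contact_force: [-0.8, 0.4, -2.2]
opening: 0.0099
grip_force: 35.0
time: 23.03
tool_pos: [0.4298, 0.2028, 0.1431]
tool_rot: [-3.141, 0.0, 0.681]
contact_force: [0.3, -0.4, -1.5]
opening: 0.0098
grip_force: 35.0
[0.42983653 0.20276247 0.14312263] [-3.14143038e+00  2.57897676e-04  6.80577005e-01]
[268.  98.]
[535. 144.]
[480. 305.]
[250. 271.]
```

View pics/v7.png

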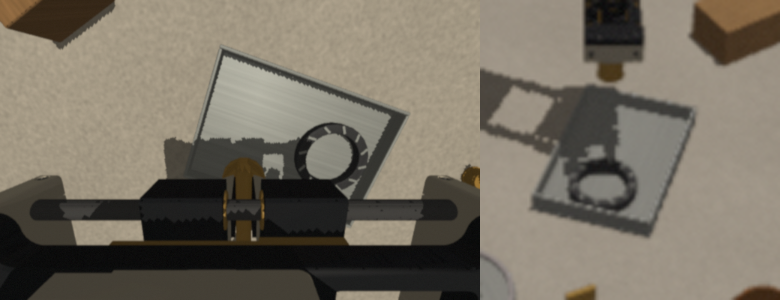

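The nut is held upright over the tray. The tray's corners show at about (293,64) and (543,151) in full-size pixels, slightly off my estimate, so I'll recompute.

Run:
```python
from h import *
K,T=cam("wrist")
A=onz(K,T,293,64,.03)[:2];B=onz(K,T,543,151,.03)[:2]; R_=onz(K,T,440,208,.018)[:2]
print(A,B,np.linalg.norm(A-B))
ey=(A-B)/np.linalg.norm(A-B); ex=np.array([ey[1],-ey[0]])
c=(A+B)/2-.08*ex; spot=c+.055*ey
d=spot-robot.observe()['tool_pos'][:2]; y=robot.observe()['tool_rot'][2]
print(c,ey,spot,"ring",R_,"ring from c",[(R_-c)@ex,(R_-c)@ey],"tool",d@[np.cos(y),np.sin(y)],d@[np.sin(y),-np.cos(y)])
```

```text
[0.50404843 0.29534179] [0.58531082 0.08492351] 0.2255646828478245
[0.47005154 0.16131169] [-0.36026204  0.93285115] [0.45023712 0.2126185 ] ring [0.49284857 0.1119981 ] ring from c [np.float64(0.0035004274632874357), np.float64(-0.05421514169593359)] tool 0.021560399141737314 0.004928647982342358
```

The side measures 226 mm (230 nominal) and the ring sits at -54 mm, so the numbers are consistent. I'll shift and descend.

```bash
python3 -m jog '[[[-1,0.01,0.0025,0,0],[-1,0.0215,0.005,0.015,0],[-1,0.0215,0.005,0.04,0],[-1,0.0215,0.005,0.065,0],[-1,0.0215,0.005,0.085,0]]]'
python3 -m jog '[[[-1,0,0,0.004,0],[-1,0,0,0.008,0],[-1,0,0,0.011,0],[-1,0,0,0.013,0],[-1,0,0,0.013,0]]]'
python3 -m jog '[[[-1,0,0,0,0],[-1,0,0,0,0],[-1,0,0,0,0]]]'
```

```text
time: 23.55
tool_pos: [0.45, 0.2125, 0.0575]
tool_rot: [3.141, -0.001, 0.681]
contact_force: [-0.2, -0.1, -1.2]
opening: 0.0099
grip_force: 35.0
time: 23.97
tool_pos: [0.4502, 0.2126, 0.0457]
tool_rot: [3.141, -0.002, 0.682]
contact_force: [-0.2, 0.2, -0.8]
opening: 0.01
grip_force: 35.0
time: 24.22
tool_pos: [0.4499, 0.2125, 0.0454]
tool_rot: [3.141, -0.001, 0.682]
contact_force: [-0.1, -0.2, -1.4]
opening: 0.0097
grip_force: 35.0
```

```bash
python3 -m jog '[[[-1,0,0,0.0005,0],[-1,0,0,0.001,0],[-1,0,0,0.0015,0],[-1,0,0,0.002,0],[-1,0,0,0.0025,0]]]'
python3 -m jog '[[[-1,0,0,0.0003,0],[-1,0,0,0.0006,0],[-1,0,0,0.0009,0],[-1,0,0,0.0012,0],[-1,0,0,0.0015,0]]]'
```

```text
time: 24.63
tool_pos: [0.4496, 0.2124, 0.0423]
tool_rot: [-3.142, 0.0, 0.682]
contact_force: [-0.2, -0.8, -2.1]
opening: 0.0097
grip_force: 35.0
time: 25.05
tool_pos: [0.4496, 0.2124, 0.0409]
tool_rot: [-3.142, -0.0, 0.682]
contact_force: [0.3, -0.7, -1.3]
opening: 0.0096
grip_force: 35.0
```

```bash
for i in 1 2 ; do :; done; python3 -m jog '[[[-1,0,0,0.0002,0],[-1,0,0,0.0004,0],[-1,0,0,0.0006,0],[-1,0,0,0.0008,0],[-1,0,0,0.0009,0]]]'
python3 -m jog '[[[-1,0,0,0.0002,0],[-1,0,0,0.0004,0],[-1,0,0,0.0006,0],[-1,0,0,0.0008,0],[-1,0,0,0.0009,0]]]'
```

```text
time: 25.47
tool_pos: [0.4496, 0.2124, 0.04]
tool_rot: [-3.142, -0.0, 0.682]
contact_force: [-0.4, -0.3, -1.8]
opening: 0.0099
grip_force: 35.0
time: 25.88
tool_pos: [0.4496, 0.2124, 0.0391]
tool_rot: [-3.142, -0.0, 0.682]
contact_force: [1.4, 1.6, -0.5]
opening: 0.0097
grip_force: 35.0
```

```bash
python3 -m jog '[[[-1,0,0,0.0002,0],[-1,0,0,0.0004,0],[-1,0,0,0.0004,0],[-1,0,0,0.0004,0]]]'
```

```text
time: 26.22
tool_pos: [0.4496, 0.2124, 0.0387]
tool_rot: [-3.142, -0.0, 0.682]
contact_force: [0.0, 0.2, -1.1]
opening: 0.0103
grip_force: 35.0
```

```bash
python3 -m jog '[[[-1,0,0,0.0002,0],[-1,0,0,0.0004,0],[-1,0,0,0.0006,0],[-1,0,0,0.0006,0],[-1,0,0,0.0006,0]]]'
```

```text
time: 26.63
tool_pos: [0.4496, 0.2124, 0.0382]
tool_rot: [-3.142, -0.0, 0.682]
contact_force: [0.2, 0.0, -1.0]
opening: 0.0098
grip_force: 35.0
```

```bash
python3 -m jog '[[[-1,0,0,0.0002,0],[-1,0,0,0.0004,0],[-1,0,0,0.0006,0],[-1,0,0,0.0006,0],[-1,0,0,0.0006,0]]]'
python3 -m jog '[[[-1,0,0,0.0002,0],[-1,0,0,0.0004,0],[-1,0,0,0.0005,0],[-1,0,0,0.0005,0],[-1,0,0,0.0005,0]]]'
```

```text
time: 27.05
tool_pos: [0.4496, 0.2124, 0.0381]
tool_rot: [3.141, -0.0, 0.682]
contact_force: [-1.5, -1.2, 6.4]
opening: 0.0098
grip_force: 35.0
time: 27.47
tool_pos: [0.4497, 0.2124, 0.0381]
tool_rot: [3.141, -0.001, 0.682]
contact_force: [-4.1, -1.9, 11.4]
opening: 0.0096
grip_force: 35.0
```

The nut touched the floor at z = 0.0381. I'll ease off and release softly.

```bash
python3 -m jog '[[[-1,0,0,-0.0004,0],[-1,0,0,-0.0008,0],[-1,0,0,-0.0008,0],[-1,0,0,-0.0008,0]]]'
python3 -m jog '[[[-1,0,0,0,0],[-1,0,0,0,0],[-1,0,0,0,0]]]' 4
python3 -m jog '[[[-0.7,0,0,0,0],[-0.6,0,0,0,0],[-0.5,0,0,0,0],[-0.5,0,0,0,0],[-0.5,0,0,0,0]]]'
python3 -m jog '[[[-0.5,0,0,0,0],[-0.5,0,0,-0.005,0],[-0.5,0,0,-0.015,0],[-0.5,0,0,-0.03,0],[-0.5,0,0,-0.05,0]]]'
python3 -m jog '[[[-0.5,0,0,-0.03,0],[-0.5,0,0,-0.06,0],[-0.5,0,0,-0.09,0],[-0.5,0,0,-0.1,0],[-0.5,0,0,-0.1,0]]]'
python3 - <<'E'
from h import *
a=save("wrist","pics/w8.png"); b=save("scene","pics/s8.png"); cv2.imwrite("pics/v8.png",np.hstack([cv2.resize(a,(480,300)),cv2.resize(b[120:240,270:390],(300,300),interpolation=cv2.INTER_CUBIC)])[:,:,::-1])
E
```

```text
time: 27.8
tool_pos: [0.4496, 0.2124, 0.0381]
tool_rot: [3.142, -0.0, 0.682]
contact_force: [-1.5, -0.2, 6.7]
opening: 0.0095
grip_force: 35.0
time: 28.05
tool_pos: [0.4497, 0.2125, 0.0381]
tool_rot: [3.142, -0.0, 0.682]
contact_force: [-1.6, -1.3, 5.1]
opening: 0.0101
grip_force: 4.0
time: 28.47
tool_pos: [0.4496, 0.2124, 0.0377]
tool_rot: [-3.141, 0.0, 0.682]
contact_force: [-0.4, 0.9, 0.5]
opening: 0.0228
grip_force: 0.0
time: 28.88
tool_pos: [0.449, 0.2122, 0.0883]
tool_rot: [-3.141, 0.002, 0.682]
contact_force: [0.4, 0.0, 0.2]
opening: 0.023
grip_force: 0.0
time: 29.3
tool_pos: [0.4512, 0.2129, 0.1919]
tool_rot: [3.139, -0.007, 0.682]
contact_force: [-0.3, 0.1, 0.9]
opening: 0.0228
grip_force: 0.0
```

View pics/v8.png

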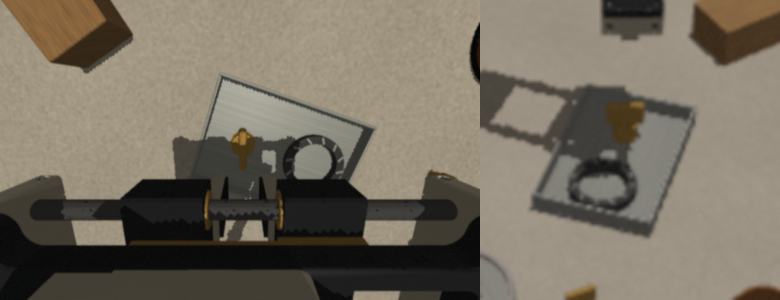

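The nut stands upright on the tray floor with its fin up, beside the undisturbed ring, and the gripper is clear. I'm handing the job in.

```bash
python3 -m jog '[[[-0.5,0,0,0,0],[-0.5,0,0,0,0],[-0.5,0,0,0,0]]]' && python3 -c "
from cell import robot
print(robot.hand_in())"
```

```text
time: 29.65
tool_pos: [0.449, 0.2122, 0.1867]
tool_rot: [-3.141, 0.002, 0.682]
contact_force: [-0.1, -0.0, 1.2]
opening: 0.0228
grip_force: 0.0
the job is handed in; nothing more can be done
None
```

The brass nut was unscrewed clockwise, lifted off once free, and set upright, fin up, on the tray floor beside the burr ring; I handed in at about 30 s, and it took about 250° of turning rather than under half a turn, with some light upward test lifts (wrist force a few newtons) before I was sure the thread had let go.

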